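Move the charged battery from the charger to the dosing pump

ROBOT

A 6-joint arm with a two-finger parallel gripper is mounted at the origin on the work surface. World frame = base frame: x ahead of the robot, y to its left, z up, the work surface at z = 0. Lengths are in m, angles in rad, forces in N, time in s.
With the tool pointing down it reaches from about 0.325 to 0.9 m from the base axis. Payload 3.5 kg.
Tool frame: the origin (TCP) lies at the very end of the fingers, on their centre line; the grasp point (between the pads) lies 19 mm behind it; z points along the fingers, y is the direction in which the jaws open and shut (so a half turn about z gives the same grasp; the last joint's range is limited). The gripper opens to 85 mm and grips with 20 to 120 N. Pads are 22 mm wide; open, the fingers measure 114 mm over their backs; the gripper's body (76 mm by 85 mm) begins 54 mm behind the grasp point. The pads swing forward as they close: fully open they stand 13 mm farther back than shut.
Start: joints at [1.027, 0.276, -0.026, 1.268, 0, 1.467], TCP at [0.267, 0.565, 0.231] pointing down, gripper open.
Joint ranges: [-3.12, 3.12], [-0.85, 1.88], [-1.08, 1.24], [-1.95, 2.15], [-1.57, 1.53], [-3.14, 3.14]. Speed limits (rad/s): [2.57, 2.57, 3.14, 3.14, 3.14, 3.14].

INTERFACE

Orientations are given as [roll, pitch, yaw] about the fixed x, y, z axes, in that order (R = Rz(yaw) Ry(pitch) Rx(roll)).
In Python, from bench import get_state, camera, sign_off, spot_in, tip_of gives the robot as it stands.
- The arm moves only by the tool drive_tool, never from a script. Its argument "motion" is one flat list of numbers, 7 for each row, row after row: the shift along the tool's x, y, z scaled (see below), then the turn, a rotation vector about the tool's x, y, z scaled (see below), then the closure in counts, from 0 (fully open) to 255 (shut). A call has 1 to 20 rows; each row is the pose to reach, as a shift and turn from the pose commanded when the call began, along the tool's axes at that moment; what a row does not reach only later rows make up. The controller multiplies each number of a shift by 250 mm and each number of a turn by 0.5 rad. A row lasts 1/8 s, in which the tool goes at most 62.5 mm and 10.7 degrees, less where a joint would pass 70% of its speed; a pose out of reach is approached as far as the arm can. A call with a number of a shift or a turn outside -1 to 1 is refused whole. A call with a gripper value outside its range is refused whole. The fingers move at their own pace and stop on an object; "squeeze" is the grip in N (left out, the last holds). Time passes only in rows, so rows that repeat a pose let the fingers close. It gives the time, the measured TCP pose, the force and the opening at its end, in the units of the state.
- get_state(): the state, without advancing time (a new reading comes with each control period).
- camera(name): name is "scene" or "side" or "wrist"; returns a dict with "img" (480x640x3 uint8, red, green, blue), "fov_y" (degrees; the focal length in pixels is half the picture's height over the tangent of half this angle, whatever the lens; pixels are square), "cx", "cy" (the principal point, pixels), "distortion" ([k1, k2, p1, p2, k3] as OpenCV has them; the pictures are not rectified), "rvec" (rotation vector, rad) and "tvec" (3), from world to camera coordinates, as OpenCV has them. Camera axes: x right, y down, z forward; pixel columns grow to the right and rows downward; lengths in m; the calibration is good to about 2 mm. A picture is of the moment at which its call begins. There is no depth.
- sign_off(): hands the job in, once; it reports no verdict.
Trained networks look in a picture, given as the dict that the camera call returned (one of the last four; its "shot" number tells which), for a name from the list of things; names that differ only in an ending like _2 or _b are one class to them, and where a whole thing is asked for, a point or a joint stands for the part that bears it (a point fixed in the world has none). Each returns a list of dicts, best first, with "score" (0 to 1); they miss things now and then, are a little off and sometimes report something else, mostly with a low value. They report only what shows in the picture. A call takes as long as a camera call. They do not tell look-alikes from the thing itself.
- spot_in(picture, thing): "xy" ([column, row] as shares, 0 to 1, of the picture: columns of its width, rows of its height, amid what is visible of it).
- tip_of(picture, thing): "xy" ([column, row] as shares, 0 to 1, of the picture: columns of its width, rows of its height: a listed point, or the origin of a listed thing).
The state is a dict: "time": time; "qpos": joint angles; "joint_velocities": joint speeds; "effort": joint torques, N m; "ee_pos": TCP position; "eef_rot": TCP orientation; "contact_force": force on the tool from outside, world axes, zero at the start; "moment": the same for the moment, N m; "opening": finger opening in m.
Only numpy, scipy, OpenCV 4.12 (cv2) and the standard library are available. Lean on these libraries where they do the work, as an engineer would, in place of code of your own. Each camera call takes 0.05 s, during which the arm holds its last target.

TASK

The charged battery (green marks) is locked in the white charger: press the charger's orange catch to release it, draw the battery straight out of its dovetail, and slide it, the same end first as it sat in the charger, into the dovetail of the blue-based dosing pump, gently, until the pump's own orange catch clicks up behind it; do not force it once it has met its stop. Leave it there, let go, and leave everything else on the bench alone.

Things in the scene. Friction and masses are not known exactly. Their poses are not given: they have to be found in the camera images.
- battery: Charged battery, 0.24 to 0.39 kg, two green marks on top. Origin: centre of its underside; +x its nose, which goes into a dock first (and points into the charger now), +z up. Grey dovetail tongue 62 mm long (x), 46 mm wide at the foot, 36 at its top, 10 mm high, tapered nose; above it a black pack 64 x 52 mm at heights 15 to 29 mm. In a dock the tongue has 1.3 mm play to each side and 2 mm upwards.
- battery_rib (a point): Middle of the battery's blue grip rib, straight above the battery's origin, 43 mm above its underside. The rib is 44 mm long (battery x), 22 mm wide (y) and reaches from 29 to 57 mm above the underside. Grip it from above across the 22 mm.
- battery_nose (a point): Middle of the tapered front end of the battery's tongue, 30 mm ahead (battery +x) of its origin and 6 mm above its underside. The two green marks are at the other end, the rear.
- charger: White charger with three green lamps, fixed. Origin on the bench top under the middle of its dovetail; +x is the way a battery is pushed in (away from the robot, give or take), +z up. A locked battery's origin is at x = -1.5, y = 0, z = 35 mm. Rails: x = -31 to 36 mm, 68 mm wide outside, tops 48 mm above the bench. Housing from x = 38 to 158 mm, 110 mm wide, 80 mm high.
- charger_mouth (a point): Middle of the charger dovetail's mouth, at charger x = -31 mm, on the sliding floor 35 mm above the bench. Once the catch is pressed right down a sprung brass plunger (4 to 5 N) pops the battery out some 12 mm along charger -x; it stays so, still in the rails, and must be drawn about 70 mm more along -x before it can be lifted.
- charger_catch_pad (a point): Middle of the top of the charger's orange thumb pad, 30 mm (x) by 36 mm (y), in front of the mouth at charger x = -70 mm, 32 mm above the bench. Press it straight down, as with closed fingers; popping out, the battery comes to about 25 mm from the pad's middle.
- charger_catch (a joint): How far the charger's catch is down, m: 0 up (its tooth stands 4 mm above the sliding floor behind the battery), 0.007 right down. The tooth lets go at about 0.0045. Its spring is light: 0.5 N starts it, 1.5 N holds it right down, some 2 N more while the battery leans on the tooth; below 0.007 it is rigid.
- pump: Dosing pump, fixed: blue base, white housing, black round pump head. Origin on the bench top under the middle of its dovetail; +x is the way the battery is pushed in (away from the robot, give or take), +z up. Same dovetail section as the charger's, sliding floor 35 mm above the bench, rails x = -31 to 46 mm. Housing x = 60 to 170 mm, 110 mm wide, 60 mm high, pump head to 91 mm.
- pump_mouth (a point): Middle of the pump dovetail's mouth, at pump x = -31 mm, on the sliding floor. The mouth flares some 8 mm to each side and is ramped below over the 12 mm before it. Going in, the battery first rides over the catch tooth (1 to 3 N), then over the last 12 mm pushes a brass plunger in (4 to 5 N), then meets a rigid stop. More than 50 N in all between battery and pump is forcing it.
- pump_catch (a joint): How far the pump's catch is down, m: 0 up, about 0.004 while the battery rides on its tooth, 0 again once it has clicked up behind the battery, which happens only within 1.5 mm of the stop. Catch and stop are set together by a fitter: at the stop the battery's origin is anywhere from pump x = -12 to +12 mm, not measured. The orange pad in front of the mouth moves with it.
- spent_battery: A spent battery of the same shape and size, with red marks, standing on the bench. To be left alone. Origin: centre of its underside.
- amber_vial: Amber glass vial, 36 mm wide, 75 mm high, bystander. Origin: centre of its underside.
- clear_vial: Clear glass vial, 30 mm wide, 60 mm high, bystander. Origin: centre of its underside.
- wipe_can: White and blue can, 64 mm wide, 120 mm high, bystander. Origin: centre of its underside.
- tray: White tray 220 x 100 x 22 mm with a flat steel scoop in it, bystander. Origin: centre of its underside.
- wide_jar: Clear glass jar with a white cap, 60 mm wide, 55 mm high, bystander. Origin: centre of its underside.
Mind the look-alikes: they are no part of the job. Leave any purple or turquoise look-alike of the battery alone.

How it is judged:
By the outcome, as a careful person would: the job done as asked, in the order asked, and still so for the second after the job is handed in, with the robot touching nothing.
It also fails if it takes over 58 s, if anything falls off the work surface, if the arm or the gripper's body presses on something with over 40 N, if the wrist force passes 120 N, or if a joint passes its speed limit or range.

## Working session

There is one attempt and no reset: what is moved stays moved. The work goes in short steps, Python scripts to look and compute and a tool call to move; the robot and the scene stay as the last step left them, time stands still between calls to the robot, and variables do not carry over. Pictures are saved under pics/ and viewed, and the job is handed in when it is done.

Besides the shell and the picture viewer there is one more tool, called after "Request:" as name(argument=value, ...) on one line, values as JSON. drive_tool: Moves the arm, as the interface text tells. Its arguments: {"type":"object","properties":{"motion":{"type":"array","items":{"type":"number"}},"squeeze":{"type":"number"}},"required":["motion"]}

```bash
ls; mkdir -p pics; cat > h.py <<'E'
import numpy as np, cv2, json
from bench import get_state, camera, sign_off, spot_in, tip_of
def K(c):
    f=240/np.tan(np.radians(c["fov_y"])/2)
    return np.array([[f,0,c["cx"]],[0,f,c["cy"]],[0,0,1.]])
def ray(c,px):
    p=cv2.undistortPoints(np.array([[px]],float),K(c),np.array(c["distortion"],float))[0,0]
    R=cv2.Rodrigues(np.array(c["rvec"],float))[0];t=np.array(c["tvec"],float)
    return -R.T@t, R.T@np.array([p[0],p[1],1.])
def onz(c,px,z):
    o,d=ray(c,px); return o+d*(z-o[2])/d[2]
def proj(c,P):
    return cv2.projectPoints(np.array(P,float).reshape(-1,1,3),np.array(c["rvec"],float),np.array(c["tvec"],float),K(c),np.array(c["distortion"],float))[0][:,0]
def tri(cs,ps):
    A=np.zeros((3,3));b=np.zeros(3)
    for c,p in zip(cs,ps):
        o,d=ray(c,p);d/=np.linalg.norm(d);M=np.eye(3)-np.outer(d,d);A+=M;b+=M@o
    return np.linalg.solve(A,b)
def save(c,n): cv2.imwrite("pics/"+n+".png",c["img"][:,:,::-1])
E
python3 - <<'E'
from h import *
cs={n:camera(n) for n in("scene","side","wrist")}
for n,c in cs.items():
    save(c,n+"0")
    o,d=ray(c,(320,240)); print(n,c["fov_y"],o.round(3),d.round(3))
    for t in ["battery","charger","pump","charger_catch_pad","charger_mouth","pump_mouth","battery_rib","battery_nose","spent_battery"]:
        print(t,[( (np.array(r["xy"])*[640,480]).round(0).tolist(),round(r["score"],2)) for r in tip_of(c,t)[:3]])
print(get_state())
E
```

```text
pics
scene 43.30978652507795 [1.51  0.274 0.744] [-0.823 -0.208 -0.528]
battery [([290.0, 247.0], 0.88), ([213.0, 227.0], 0.56)]
charger [([217.0, 268.0], 0.59)]
pump [([399.0, 305.0], 0.85)]
charger_catch_pad [([234.0, 240.0], 0.54), ([219.0, 268.0], 0.36)]
charger_mouth [([222.0, 248.0], 0.97)]
pump_mouth [([399.0, 280.0], 0.57), ([216.0, 253.0], 0.19)]
battery_rib [([214.0, 213.0], 0.8), ([212.0, 238.0], 0.77), ([289.0, 231.0], 0.73)]
battery_nose [([210.0, 262.0], 0.84), ([229.0, 226.0], 0.8), ([295.0, 240.0], 0.79)]
spent_battery [([306.0, 283.0], 0.74)]
side 49.056853933153704 [-0.056 -0.748  1.123] [ 0.398  0.531 -0.748]
battery [([373.0, 297.0], 0.69), ([341.0, 360.0], 0.67), ([308.0, 293.0], 0.65)]
charger [([374.0, 306.0], 0.74)]
pump [([294.0, 212.0], 0.82)]
charger_catch_pad [([351.0, 302.0], 0.71)]
charger_mouth [([386.0, 289.0], 0.72)]
pump_mouth [([286.0, 207.0], 0.56)]
battery_rib [([304.0, 284.0], 0.87), ([376.0, 286.0], 0.82), ([345.0, 347.0], 0.58)]
battery_nose [([386.0, 288.0], 0.97), ([296.0, 295.0], 0.82)]
spent_battery [([327.0, 250.0], 0.82)]
wrist 71.5390137
[... 184 characters left out ...]
 0.36)]
battery_nose []
spent_battery []
{'time': 1.5, 'qpos': array([ 1.02658891e+00,  2.76399392e-01, -2.64104547e-02,  1.26800783e+00,
       -1.22448660e-05,  1.46743001e+00]), 'joint_velocities': array([ 0.00083038,  0.00013916,  0.00119193,  0.00086442, -0.0017156 ,
        0.00267037]), 'effort': array([ 2.86241862e-03, -4.45471931e+01,  2.95554131e+01,  9.63237399e-04,
       -7.27739439e-05, -1.28381519e-06]), 'ee_pos': array([0.26667492, 0.56523902, 0.23130874]), 'eef_rot': array([-3.14157015e+00,  9.97646812e-06,  2.70075156e+00]), 'contact_force': array([0.34355181, 0.44610921, 0.43871122]), 'moment': array([-0.02872343,  0.00021647,  0.04787396]), 'opening': 0.08531377419203807}
```

View pics/scene0.png

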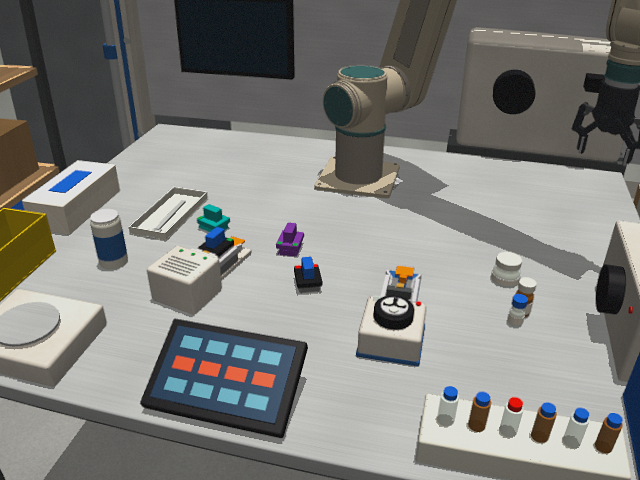

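View pics/side0.png

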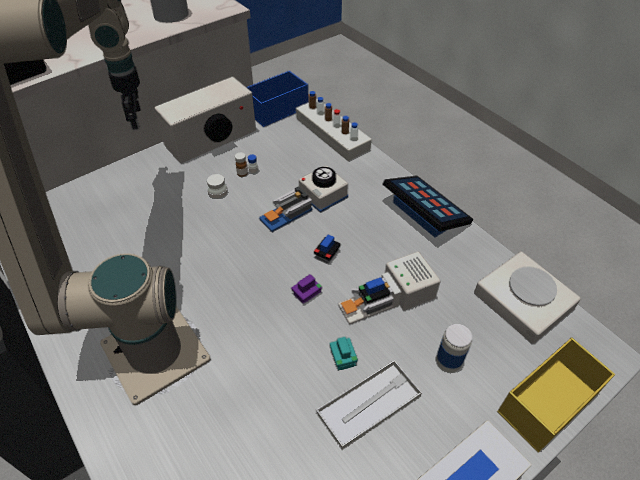

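View pics/wrist0.png

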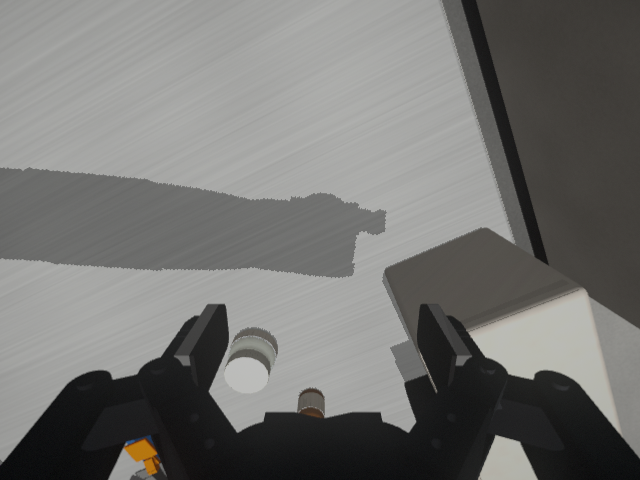

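```bash
python3 - <<'E'
from h import *
a=camera("scene");b=camera("side")
for n,pa,pb in [("chmouth",(222,248),(386,289)),("rib",(212,238),(376,286)),("pad ch",(238,240),(351,302)),("pumpmouth",(399,280),(286,207)),("pumppad",(403,270),(271,216)),("pumphead top",(394,308),(323,176)),("purple",(290,228),(308,284))]:
    print(n,tri([a,b],[pa,pb]).round(3), onz(a,pa,.035).round(3),onz(b,pb,.035).round(3))
for n,c,x0,y0 in(("s",a,140,170),("d",b,240,150)):
    cv2.imwrite(f"pics/crop_{n}.png",cv2.resize(c["img"][y0:y0+200,x0:x0+ (300 if n=='s' else 220),::-1],None,fx=2.6,fy=2.6,interpolation=2))
E
```

```text
chmouth [ 0.536 -0.204  0.057] [ 0.491 -0.204  0.035] [ 0.557 -0.211  0.035]
rib [ 0.52  -0.211  0.077] [ 0.458 -0.241  0.035] [ 0.543 -0.189  0.035]
pad ch [ 0.457 -0.185  0.036] [ 0.451 -0.182  0.035] [ 0.46  -0.189  0.035]
pumpmouth [0.518 0.186 0.038] [0.512 0.186 0.035] [0.52  0.187 0.035]
pumppad [0.467 0.188 0.029] [0.474 0.189 0.035] [0.465 0.182 0.035]
pumphead top [0.66  0.194 0.077] [0.604 0.19  0.035] [0.689 0.23  0.035]
purple [ 0.399 -0.082  0.049] [ 0.371 -0.085  0.035] [ 0.407 -0.079  0.035]
```

View pics/crop_s.png

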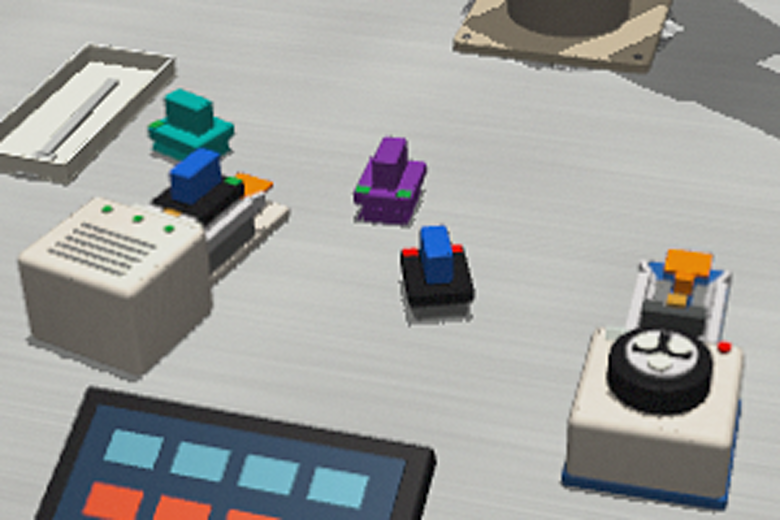

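View pics/crop_d.png

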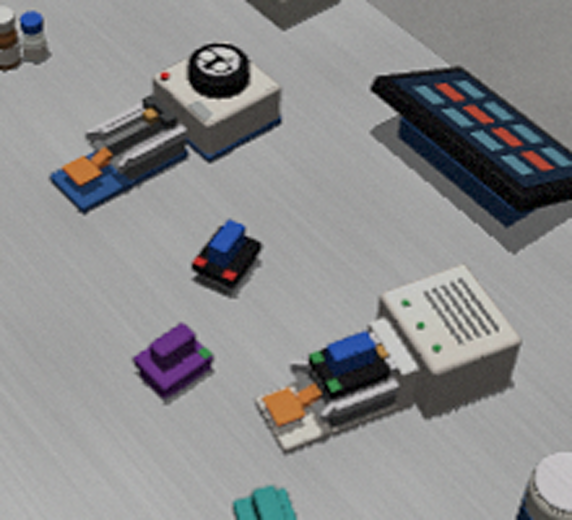

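```bash
cat >> h.py <<'E'
from scipy.spatial.transform import Rotation as Ro
def step(pos,yaw,base=None):
    s=get_state()
    p,r=(s["ee_pos"],s["eef_rot"]) if base is None else base
    R0=Ro.from_euler("xyz",r); R1=Ro.from_euler("xyz",[np.pi,0,yaw])
    d=R0.inv().apply(np.array(pos)-p)/.25; w=(R0.inv()*R1).as_rotvec()/.5
    return d.round(4),w.round(4),"rows",np.linalg.norm(d)*.25/.0625,np.linalg.norm(w)*.5/np.radians(10.7)
E
python3 -c "
from h import *
print(step((.40,.36,.23),3.14),step((.55,.19,.23),3.14))"
```

```text
(array([-0.8327, -0.515 ,  0.0052]), array([-1.000e-04, -1.000e-04, -8.783e-01]), 'rows', np.float64(3.9163911338230895), np.float64(2.3515941746505407)) (array([-1.6655, -0.874 ,  0.0052]), array([-1.000e-04, -1.000e-04, -8.783e-01]), 'rows', np.float64(7.523539805113108), np.float64(2.3515941746505407))
```

Request:
drive_tool(motion=[-0.83, -0.515, 0, 0, 0, -0.878, 0, -0.83, -0.515, 0, 0, 0, -0.878, 0, -0.83, -0.515, 0, 0, 0, -0.878, 0, -0.83, -0.515, 0, 0, 0, -0.878, 0])

```text
time: 2.1
ee_pos: [0.4003, 0.3587, 0.2316]
eef_rot: [3.141, 0.001, 3.141]
contact_force: [0.5, 0.0, 0.2]
opening: 0.0854
```

```bash
python3 -c "
from h import *
print(get_state()['time'],get_state()['ee_pos'],step((.55,.19,.23),3.1416))"
```

```text
2.1 [0.40027974 0.35874241 0.2315563 ] (array([-0.5995, -0.6744,  0.0064]), array([ 0.0009,  0.0016, -0.0018]), 'rows', np.float64(3.6095014634884763), np.float64(0.0068349874990631075))
```

Request:
drive_tool(motion=[-0.6, -0.675, 0, 0, 0, 0, 0, -0.6, -0.675, 0, 0, 0, 0, 0, -0.6, -0.675, 0, 0, 0, 0, 0, -0.6, -0.675, 0, 0, 0, 0, 0, -0.6, -0.675, 0, 0, 0, 0, 0])

```text
time: 2.72
ee_pos: [0.5509, 0.1892, 0.2313]
eef_rot: [-3.142, 0.001, 3.136]
contact_force: [0.1, 0.4, -0.6]
opening: 0.0853
```

```bash
python3 -c "
from h import *
c=camera('wrist');save(c,'w1');print(get_state()['ee_pos'],step((.55,-.21,.23),3.1416-.37))
import pickle;pickle.dump(c,open('w1.pkl','wb'))"
```

```text
[0.54962119 0.19035628 0.23117178] (array([-0.0082, -1.6014,  0.0042]), array([ 4.000e-04, -1.100e-03,  7.317e-01]), 'rows', np.float64(6.40573078274786), np.float64(1.9590301829532375))
```

View pics/w1.png

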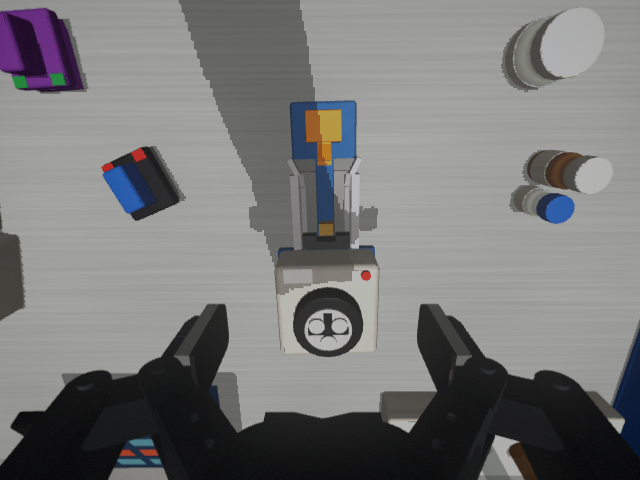

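```bash
python3 -c "
from h import *
import pickle;c=pickle.load(open('w1.pkl','rb'))
cv2.imwrite('pics/w1z.png',cv2.resize(c['img'][90:290,240:420,::-1],None,fx=3,fy=3,interpolation=2))"
```

```text
(no output)
```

View pics/w1z.png

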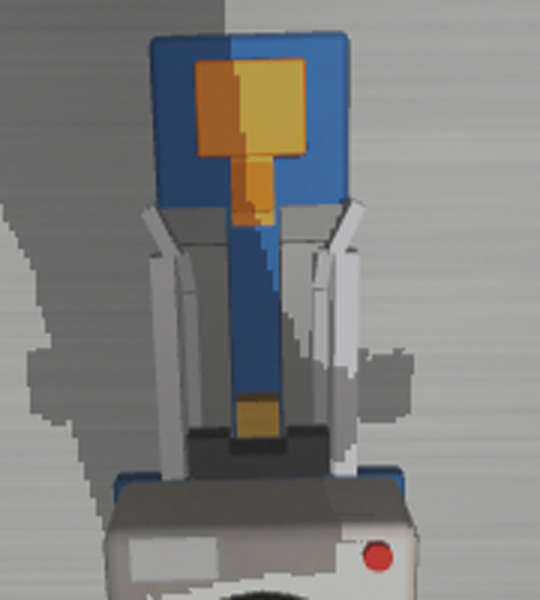

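Request:
drive_tool(motion=[0, -0.8, 0, 0, 0, 0.732, 0, 0, -0.8, 0, 0, 0, 0.732, 0, 0, -0.8, 0, 0, 0, 0.732, 0, 0, -0.8, 0, 0, 0, 0.732, 0])

```text
time: 3.28
ee_pos: [0.5481, -0.0103, 0.2315]
eef_rot: [-3.142, -0.0, 2.771]
contact_force: [0.2, 0.7, -0.4]
opening: 0.0858
```

```bash
python3 -c "
from h import *
print(get_state()['ee_pos'],step((.55,-.21,.23),3.1416-.37))"
```

```text
[ 0.54806833 -0.01032997  0.23146816] (array([-0.2962, -0.7418,  0.0059]), array([-0.0002, -0.0001, -0.0006]), 'rows', np.float64(3.194956339010828), np.float64(0.0016768094544454258))
```

Request:
drive_tool(motion=[-0.296, -0.742, 0, 0, 0, 0, 0, -0.296, -0.742, 0, 0, 0, 0, 0, -0.296, -0.742, 0, 0, 0, 0, 0, -0.296, -0.742, 0, 0, 0, 0, 0, -0.296, -0.742, 0, 0, 0, 0, 0])

```text
time: 3.9
ee_pos: [0.5512, -0.2073, 0.2311]
eef_rot: [3.141, -0.001, 2.774]
contact_force: [0.3, 0.4, -0.4]
opening: 0.0857
```

```bash
python3 -c "
from h import *
c=camera('wrist');save(c,'w2');print(get_state()['ee_pos'],get_state()['eef_rot'])
import pickle;pickle.dump(c,open('w2.pkl','wb'))
cv2.imwrite('pics/w2z.png',cv2.resize(c['img'][90:290,230:410,::-1],None,fx=3,fy=3,interpolation=2))"
```

```text
[ 0.55108092 -0.20657504  0.23116368] [ 3.14054422e+00 -9.99971490e-04  2.77529444e+00]
```

View pics/w2.png

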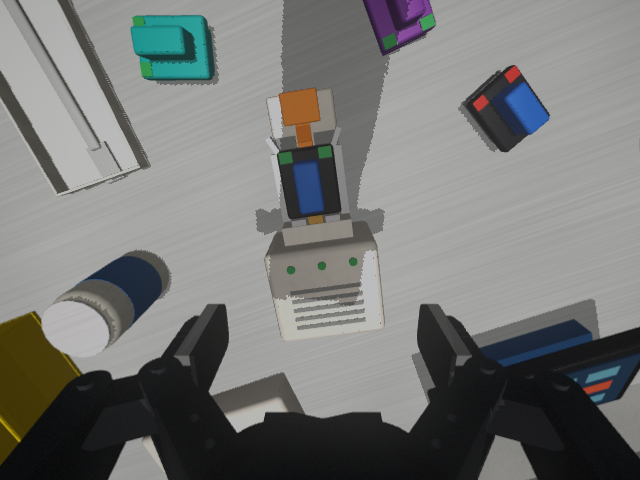

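View pics/w2z.png

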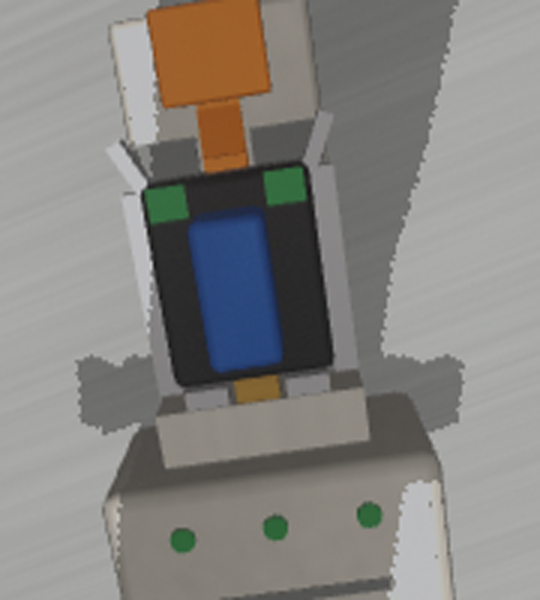

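```bash
cat > fit.py <<'E'
from h import *
import pickle
from scipy.optimize import least_squares
def fit(c,off,pts,obj,x0):
    px=np.array(pts,float)/3+np.array(off)-0.33
    obj=np.array(obj)/1000
    def W(p):
        cs,sn=np.cos(p[2]),np.sin(p[2])
        return np.c_[p[0]+cs*obj[:,0]-sn*obj[:,1],p[1]+sn*obj[:,0]+cs*obj[:,1],obj[:,2]]
    r=least_squares(lambda p:(proj(c,W(p))-px).ravel(),x0,x_scale=[.01,.01,.1],loss="soft_l1")
    return r.x,(proj(c,W(r.x))-px).round(1)
if __name__=="__main__":
    c=pickle.load(open('w2.pkl','rb'))
    P=[(147,11),(262,-2),(271,91),(163,107),(143,188),(305,165),(333,362),(180,385),(189,222),(263,210),(281,357),(212,371)]
    O=[(-85,-18,32),(-85,18,32),(-55,18,32),(-55,-18,32),(-33.5,-26,64),(-33.5,26,64),(30.5,26,64),(30.5,-26,64),(-23.5,-11,92),(-23.5,11,92),(20.5,11,92),(20.5,-11,92)]
    for a,b in ((0,12),(0,4),(4,8),(8,12)):
        x,r=fit(c,(230,90),P[a:b],O[a:b],[.52,-.21,-.37]);print(x.round(4),r.tolist())
    c=pickle.load(open('w1.pkl','rb'))
    P=[(196,61),(304,58),(306,155),(198,157),(150,257),(358,250),(163,480),(357,475)]
    O=[(-85,-18,32),(-85,18,32),(-55,18,32),(-55,-18,32),(-31,-34,48),(-31,34,48),(46,-34,48),(46,34,48)]
    for a,b in ((0,8),(0,4),(4,8)):
        x,r=fit(c,(240,90),P[a:b],O[a:b],[.54,.187,0]);print(x.round(4),r.tolist())
E
python3 fit.py
```

```text
[ 0.5179 -0.2069 -0.2253] [[-0.3, -1.4], [-0.7, -2.9], [0.9, -0.2], [0.1, 0.0], [-1.6, -0.7], [1.7, -1.6], [1.2, 1.8], [-1.5, 1.6], [-1.3, 0.1], [0.4, 0.2], [1.8, 2.7], [-0.3, 1.5]]
[ 0.5185 -0.2089 -0.2489] [[0.1, -0.7], [-0.3, -1.3], [0.6, 1.5], [-0.3, 0.8]]
[ 0.5176 -0.2068 -0.2086] [[-2.1, -0.4], [1.0, -2.3], [1.7, 1.1], [-0.9, 1.7]]
[ 0.5172 -0.2067 -0.2301] [[-1.3, -0.9], [0.4, -0.7], [1.6, 1.9], [-0.5, 0.6]]
[0.5403 0.1917 0.0208] [[-0.9, 1.8], [0.7, 1.7], [0.3, 2.0], [-0.2, 2.3], [-0.5, -3.8], [0.7, -3.4], [-0.5, -3.2], [0.4, -3.1]]
[0.5385 0.1915 0.0165] [[-0.8, -0.3], [0.9, -0.2], [0.3, 0.2], [-0.3, 0.4]]
[0.5438 0.1917 0.0239] [[-0.5, -0.1], [0.5, 0.1], [-0.3, 0.1], [0.4, -0.1]]
```

```bash
python3 -c "
from h import *
print(step((.445,-.190,.10),2.910))
from fit import *
c=pickle.load(open('w2.pkl','rb'))
for a in [(124,195),(163,390),(331,165),(357,372)]:
  print(onz(c,np.array(a)/3+[230,90]-.33,.048))
for a in [(108,24),(128,147),(303,0),(319,120)]: print(onz(c,np.array(a)/3+[230,90]-.33,.025))
"
```

```text
(array([ 0.4194, -0.0906,  0.525 ]), array([ 0.0022, -0.0019, -0.2694]), 'rows', np.float64(2.7120733718900984), np.float64(0.7213585139510091))
[ 0.48065695 -0.23248275  0.048     ]
[ 0.54381606 -0.2460974   0.048     ]
[ 0.49557215 -0.1682583   0.048     ]
[ 0.56140589 -0.18305391  0.048     ]
[ 0.43034061 -0.21947157  0.025     ]
[ 0.46733379 -0.22877598  0.025     ]
[ 0.44621092 -0.15848634  0.025     ]
[ 0.48217852 -0.16634195  0.025     ]
```

Request:
drive_tool(motion=[0.42, -0.09, 0, 0, 0, -0.27, 255, 0.42, -0.09, 0, 0, 0, -0.27, 255, 0.42, -0.09, 0.25, 0, 0, -0.27, 255, 0.42, -0.09, 0.5, 0, 0, -0.27, 255, 0.42, -0.09, 0.6, 0, 0, -0.27, 255, 0.42, -0.09, 0.6, 0, 0, -0.27, 255], squeeze=40)

```text
time: 4.7
ee_pos: [0.4429, -0.1883, 0.0793]
eef_rot: [3.139, -0.006, 2.912]
contact_force: [0.9, 0.1, -0.4]
opening: 0.0002
```

```bash
python3 -c "
from h import *
s=get_state();print(s['ee_pos'],s['eef_rot'],s['opening'],s['contact_force']);print(step((.445,-.190,.024),2.916))
c=camera('wrist');save(c,'w3')
c=camera('side');cv2.imwrite('pics/s3.png',cv2.resize(c['img'][200:360,300:460,::-1],None,fx=3.5,fy=3.5,interpolation=2))
"
```

```text
[ 0.44292255 -0.18830648  0.07928318] [ 3.13928267 -0.00554854  2.91179883] 0.0002236560047030808 [ 0.93434188  0.09701981 -0.43748153]
(array([-0.0109, -0.0052,  0.2211]), array([ 0.0046, -0.0111, -0.0084]), 'rows', np.float64(0.8855699024539861), np.float64(0.03928572493476862))
```

View pics/w3.png

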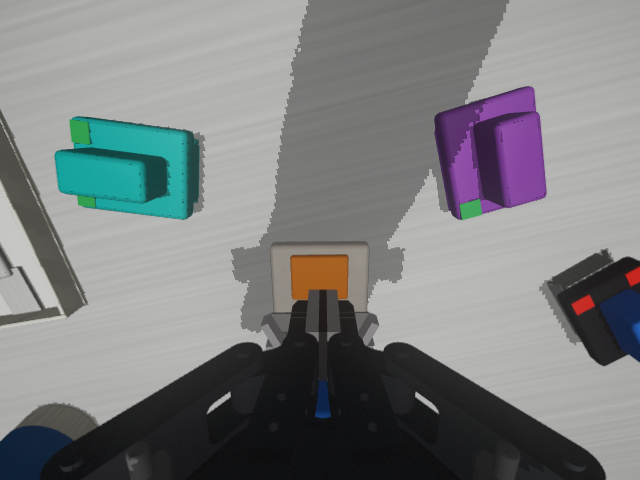

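View pics/s3.png

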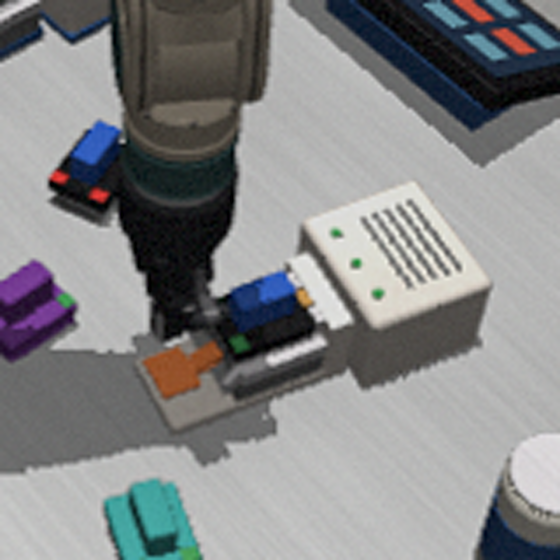

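Request:
drive_tool(motion=[-0.008, -0.004, 0.12, 0, 0, 0, 255, -0.008, -0.004, 0.17, 0, 0, 0, 255, -0.008, -0.004, 0.19, 0, 0, 0, 255, -0.008, -0.004, 0.205, 0, 0, 0, 255, -0.008, -0.004, 0.215, 0, 0, 0, 255, -0.008, -0.004, 0.218, 0, 0, 0, 255, -0.008, -0.004, 0.218, 0, 0, 0, 255])

```text
time: 5.68
ee_pos: [0.4472, -0.1934, 0.0272]
eef_rot: [-3.141, 0.001, 2.909]
contact_force: [0.3, -0.1, 1.7]
opening: 0.0001
```

```bash
python3 -c "
from h import *
s=get_state();print(s['ee_pos'],s['eef_rot'],s['opening'],s['contact_force'])
c=camera('side');cv2.imwrite('pics/s4.png',cv2.resize(c['img'][200:360,300:460,::-1],None,fx=3.5,fy=3.5,interpolation=2))
c=camera('wrist');save(c,'w4')
"
```

```text
[ 0.44723253 -0.19339727  0.02716543] [-3.14136047e+00  1.07205410e-03  2.90876297e+00] 0.0001330997015639158 [ 0.25421301 -0.07391184  1.74689079]
```

View pics/s4.png

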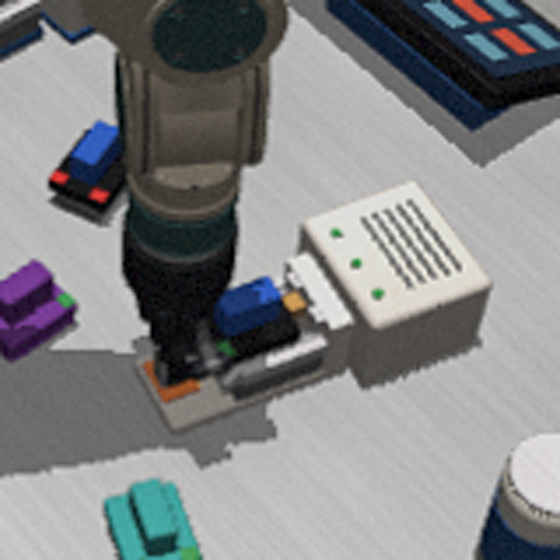

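Request:
drive_tool(motion=[0, 0, 0.006, 0, 0, 0, 255, 0, 0, 0.012, 0, 0, 0, 255, 0, 0, 0.012, 0, 0, 0, 255])

```text
time: 6.15
ee_pos: [0.447, -0.1934, 0.0245]
eef_rot: [-3.141, 0.0, 2.909]
contact_force: [-1.0, 0.7, 8.1]
opening: 0.0001
```

```bash
python3 -c "
from h import *
s=get_state();print(s['ee_pos'],s['eef_rot'],s['opening'],s['contact_force'])
c=camera('side');cv2.imwrite('pics/s5.png',cv2.resize(c['img'][200:360,300:460,::-1],None,fx=3.5,fy=3.5,interpolation=2))
"
```

```text
[ 0.4470262  -0.19339778  0.02451982] [-3.14119636e+00  4.31718726e-04  2.90878744e+00] 8.785396622629479e-05 [-0.95564305  0.67366473  8.0823598 ]
```

View pics/s5.png

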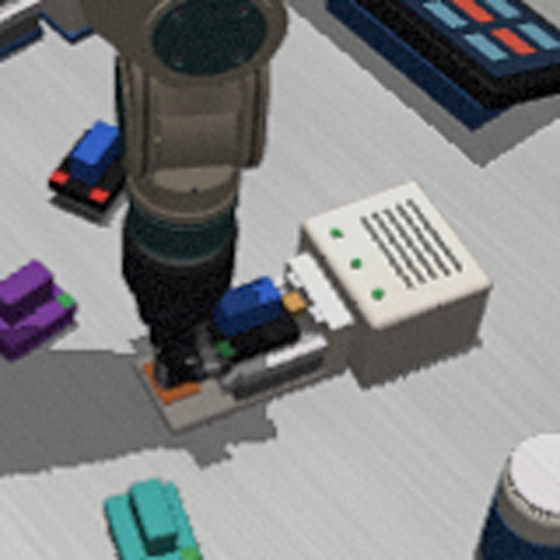

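Request:
drive_tool(motion=[0, 0, -0.25, 0, 0, 0, 255, 0, 0, -0.5, 0, 0, 0, 100, -0.2, 0, -0.5, 0, 0, 0, 100, -0.36, 0, -0.5, 0, 0, 0, 100, -0.36, 0, -0.5, 0, 0, 0, 100, -0.36, 0, -0.5, 0, 0, 0, 100])

```text
time: 6.95
ee_pos: [0.533, -0.2133, 0.1477]
eef_rot: [3.141, -0.003, 2.909]
contact_force: [-0.9, 0.0, -0.1]
opening: 0.0518
```

```bash
python3 -c "
from h import *
import pickle
s=get_state();print(s['ee_pos'],s['eef_rot'],s['opening'],s['contact_force'])
c=camera('wrist');save(c,'w5');pickle.dump(c,open('w5.pkl','wb'))
cv2.imwrite('pics/w5z.png',cv2.resize(c['img'][100:300,230:410,::-1],None,fx=3,fy=3,interpolation=2))
print(proj(c,[(.505,-.2043,.092)]))
"
```

```text
[ 0.5329741  -0.2132606   0.14773918] [ 3.14099843e+00 -3.11281850e-03  2.90888283e+00] 0.05175037721695939 [-0.87360532  0.04176993 -0.09851331]
[[326.44235697 217.74871127]]
```

View pics/w5.png

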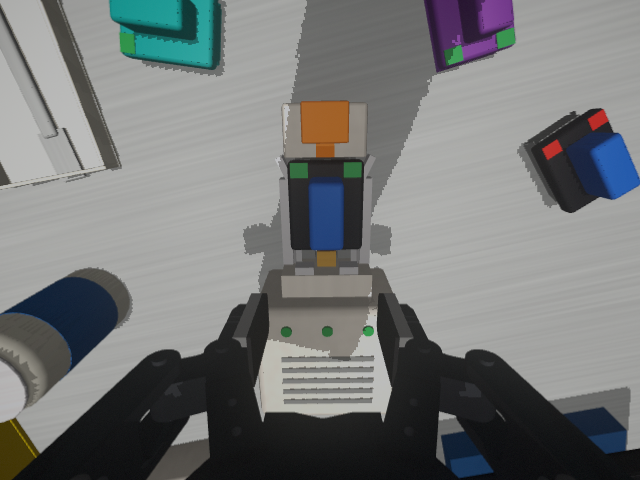

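View pics/w5z.png

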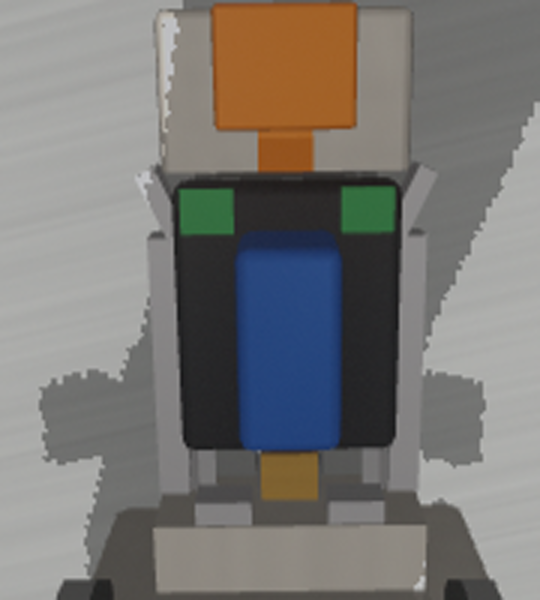

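```bash
python3 -c "
from fit import *
c=pickle.load(open('w5.pkl','rb'))
R=[(-22,-11,57+35),(-22,11,92),(22,11,92),(22,-11,92)]
print(fit(c,(230,100),[(237,250),(341,250),(339,450),(241,450)],R,[.505,-.204,-.23]))
B=[(-32,-26,64),(-32,26,64),(32,26,64),(32,-26,64)]
print(fit(c,(230,100),[(175,180),(400,180),(395,447),(184,447)],B,[.505,-.204,-.23]))
P=[(-85,-18,32),(-85,18,32),(-55,18,32),(-55,-18,32)]
print(fit(c,(230,100),[(212,4),(356,4),(357,128),(215,128)],P,[.505,-.204,-.23]))
for z,y in((.070,2.910),(.110,2.91)): print(step((.505,-.2043,z),y))
print(step((.505,-.2043,.11),2.910))
"
```

```text
(array([ 0.50503504, -0.20447534, -0.22504587]), array([[-1.2, -1. ],
       [ 1.3, -1.2],
       [ 1. ,  1.6],
       [-1. ,  1.9]]))
(array([ 0.50433367, -0.20410779, -0.22830851]), array([[-1.3, -0.5],
       [ 2.3, -0.8],
       [ 0.7,  0.9],
       [-0.9,  1.2]]))
(array([ 0.51852108, -0.20760017, -0.22363946]), array([[-0.9, -0.7],
       [ 1.4, -1.2],
       [ 0.4,  1. ],
       [-0.6,  1.5]]))
(array([0.115 , 0.009 , 0.3116]), array([ 0.0012, -0.0059, -0.0027]), 'rows', np.float64(1.3292344123897326), np.float64(0.017754304720364673))
(array([0.1155, 0.0091, 0.1516]), array([ 0.0012, -0.0059, -0.0027]), 'rows', np.float64(0.7633372475189518), np.float64(0.017754304720364673))
(array([0.1155, 0.0091, 0.1516]), array([ 0.0012, -0.0059, -0.0027]), 'rows', np.float64(0.7633372475189518), np.float64(0.017754304720364673))
```

Request:
drive_tool(motion=[0.115, 0.009, 0.1, 0, 0, -0.013, 100, 0.115, 0.009, 0.24, 0, 0, -0.013, 100, 0.115, 0.009, 0.3, 0, 0, -0.013, 100, 0.115, 0.009, 0.315, 0, 0, -0.013, 100, 0.115, 0.009, 0.315, 0, 0, -0.013, 100], squeeze=50)

```text
time: 7.62
ee_pos: [0.5074, -0.2054, 0.0707]
eef_rot: [-3.141, 0.001, 2.915]
contact_force: [0.4, -0.4, -0.7]
opening: 0.0521
```

```bash
python3 -c "
from h import *
s=get_state();print(s['ee_pos'],s['eef_rot'],s['opening'],s['contact_force'])
print(step((.505,-.2043,.07),2.9156))
"
```

```text
[ 0.50741571 -0.20543348  0.07073046] [-3.14129031e+00  1.00439811e-03  2.91516999e+00] 0.05205056516861406 [ 0.37029388 -0.42150641 -0.69156604]
(array([0.0104, 0.0022, 0.0029]), array([-0.0006,  0.002 , -0.0009]), 'rows', np.float64(0.0442654716378615), np.float64(0.006070647807908372))
```

Request:
drive_tool(motion=[0.005, 0.001, 0.003, 0, 0, 0, 160, 0.005, 0.001, 0.003, 0, 0, 0, 230, 0.005, 0.001, 0.003, 0, 0, 0, 255, 0.005, 0.001, 0.003, 0, 0, 0, 255, 0.005, 0.001, 0.003, 0, 0, 0, 255], squeeze=50)

```text
time: 8.25
ee_pos: [0.5066, -0.2049, 0.0704]
eef_rot: [-3.141, 0.002, 2.915]
contact_force: [-0.8, -0.2, 5.7]
opening: 0.021
```

```bash
python3 -c "
from h import *
s=get_state();print(s['ee_pos'],s['eef_rot'],s['opening'],s['contact_force'],s['moment'])
c=camera('side');cv2.imwrite('pics/s6.png',cv2.resize(c['img'][200:360,300:460,::-1],None,fx=3.5,fy=3.5,interpolation=2))
"
```

```text
[ 0.50657646 -0.20493883  0.07036662] [-3.14115861e+00  1.92204103e-03  2.91537511e+00] 0.02100491185141405 [-0.80701923 -0.18134748  5.71992767] [0.09835313 0.04674378 0.03296938]
```

View pics/s6.png

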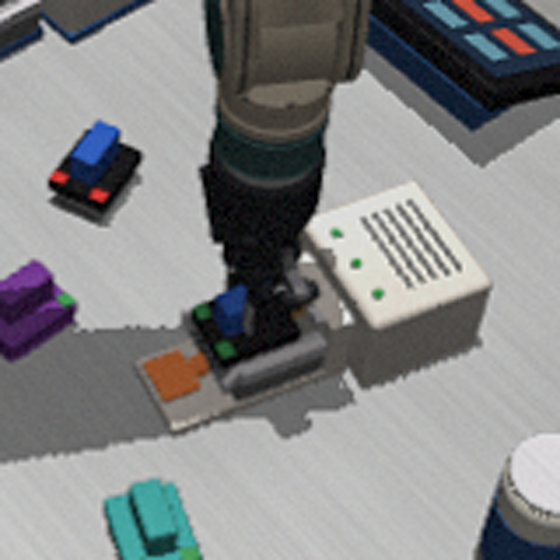

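Request:
drive_tool(motion=[0.01, 0, -0.003, 0, 0, 0, 255, 0.04, 0, -0.003, 0, 0, 0, 255, 0.08, 0, -0.003, 0, 0, 0, 255])

```text
time: 8.68
ee_pos: [0.4864, -0.2003, 0.0704]
eef_rot: [-3.141, 0.001, 2.915]
contact_force: [2.0, -0.4, 2.3]
opening: 0.0206
```

```bash
python3 -c "
from h import *
s=get_state();print(s['ee_pos'],s['eef_rot'],s['opening'],s['contact_force'],s['moment'])
"
```

```text
[ 0.4863555  -0.20026901  0.07037511] [-3.14123907e+00  1.42631930e-03  2.91537103e+00] 0.020576040333187853 [ 1.96792746 -0.41468506  2.33476389] [-0.15396167 -0.46383986  0.01494995]
```

Moving freely (2 N of drag). Continuing the draw.

Request:
drive_tool(motion=[0.06, 0, -0.001, 0, 0, 0, 255, 0.12, 0, -0.001, 0, 0, 0, 255, 0.19, 0, -0.001, 0, 0, 0, 255, 0.26, 0, -0.002, 0, 0, 0, 255, 0.27, 0, -0.002, 0, 0, 0, 255])

```text
time: 9.3
ee_pos: [0.4176, -0.1836, 0.0697]
eef_rot: [3.141, -0.003, 2.915]
contact_force: [-0.1, -0.2, -3.5]
opening: 0.0209
```

```bash
python3 -c "
from h import *
s=get_state();print(s['ee_pos'],s['eef_rot'],s['opening'],s['contact_force'],s['moment'])
c=camera('side');cv2.imwrite('pics/s7.png',cv2.resize(c['img'][200:360,300:460,::-1],None,fx=3.5,fy=3.5,interpolation=2))
"
```

```text
[ 0.41764238 -0.18362611  0.06970986] [ 3.14056428e+00 -3.10889546e-03  2.91471212e+00] 0.020879609218313045 [-0.05895692 -0.15844586 -3.45306606] [ 0.01618104 -0.0125131  -0.03165156]
```

View pics/s7.png

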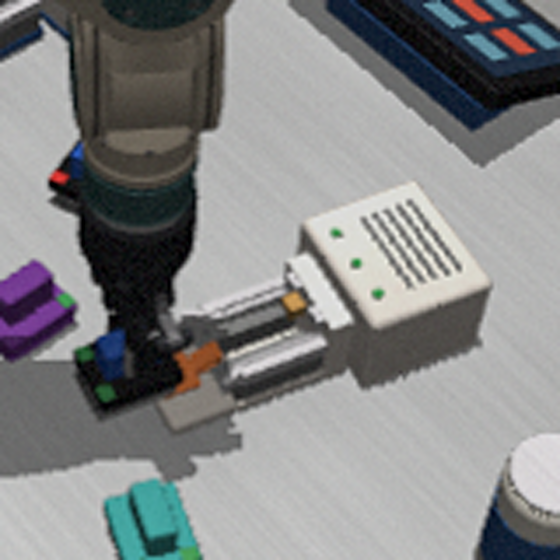

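Request:
drive_tool(motion=[0, 0, -0.2, 0, 0, 0, 255, 0, 0, -0.45, 0, 0, 0, 255, 0, 0, -0.54, 0, 0, 0, 255, 0, 0, -0.54, 0, 0, 0, 255])

```text
time: 9.85
ee_pos: [0.4227, -0.1862, 0.208]
eef_rot: [-3.14, 0.006, 2.915]
contact_force: [-0.5, -0.5, -3.0]
opening: 0.0212
```

```bash
python3 -c "
from h import *
s=get_state();print(s['ee_pos'],s['eef_rot'],s['opening'],s['contact_force'],s['moment'])
print(step((.48,.0,.205),3.1616));print(step((.56,.192,.205),3.1616))
"
```

```text
[ 0.42269712 -0.18621366  0.20802897] [-3.13963327  0.00606084  2.91543577] 0.021159410580486496 [-0.46923073 -0.46753449 -2.97211253] [ 0.00934908 -0.01949535  0.00152236]
(array([-0.0563,  0.7773,  0.0109]), array([-0.0054,  0.0116, -0.4923]), 'rows', np.float64(3.1176738986675314), np.float64(1.318617614415781))
(array([-0.1959,  1.5975,  0.0102]), array([-0.0054,  0.0116, -0.4923]), 'rows', np.float64(6.4380236335125565), np.float64(1.318617614415781))
```

Request:
drive_tool(motion=[-0.02, 0.2, 0, 0, 0, -0.25, 255, -0.04, 0.4, 0, 0, 0, -0.49, 255, -0.05, 0.6, 0, 0, 0, -0.49, 255, -0.056, 0.777, 0, 0, 0, -0.492, 255])

```text
time: 10.35
ee_pos: [0.4768, 0.0031, 0.2032]
eef_rot: [3.141, -0.003, -3.121]
contact_force: [0.6, -0.1, -2.7]
opening: 0.0207
```

```bash
python3 -c "
from h import *
s=get_state();print(s['ee_pos'],s['eef_rot'],s['opening'],s['contact_force'],s['moment'])
print(step((.56,.192,.205),3.1616))
"
```

```text
[0.47683383 0.00308238 0.20316351] [ 3.14100564 -0.00329947 -3.1214633 ] 0.02071241302954545 [ 0.63020467 -0.11448865 -2.72498966] [-0.05057703 -0.03408561 -0.03270709]
(array([-0.3478,  0.7488, -0.0081]), array([ 0.0012, -0.0066,  0.0002]), 'rows', np.float64(3.3027446288276385), np.float64(0.017956964353086833))
```

Request:
drive_tool(motion=[-0.09, 0.19, -0.01, 0, 0, 0, 255, -0.18, 0.4, -0.01, 0, 0, 0, 255, -0.26, 0.58, -0.01, 0, 0, 0, 255, -0.34, 0.74, -0.01, 0, 0, 0, 255, -0.34, 0.74, -0.01, 0, 0, 0, 255, -0.34, 0.74, -0.01, 0, 0, 0, 255])

```text
time: 11.1
ee_pos: [0.5576, 0.1875, 0.2057]
eef_rot: [-3.14, -0.004, -3.121]
contact_force: [-1.0, 0.2, -3.4]
opening: 0.0208
```

```bash
python3 -c "
from h import *
import pickle
s=get_state();print(s['ee_pos'],s['eef_rot'],s['opening'],s['contact_force'],s['moment'])
c=camera('wrist');save(c,'w8');pickle.dump(c,open('w8.pkl','wb'))
cv2.imwrite('pics/w8z.png',cv2.resize(c['img'][70:330,220:420,::-1],None,fx=3,fy=3,interpolation=2)[:600*2][:780])
"
```

```text
[0.55758985 0.18749017 0.20569384] [-3.14027651 -0.00422362 -3.12144895] 0.020831262544715973 [-0.96185564  0.22206957 -3.37737835] [-0.04034329 -0.01201353 -0.02957121]
```

View pics/w8.png

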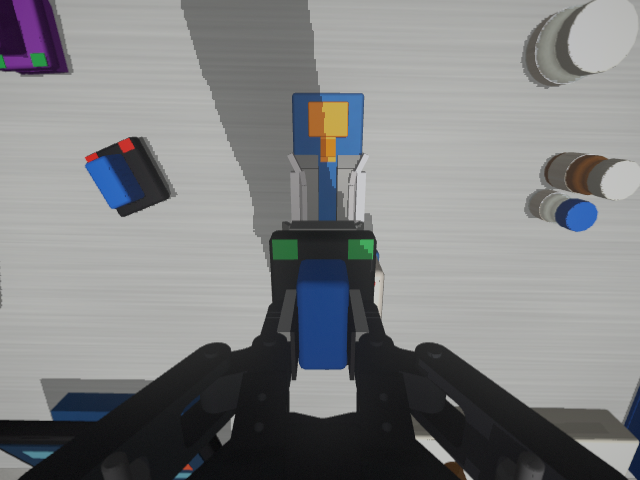

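```bash
python3 -c "
from h import *
import pickle;c=pickle.load(open('w8.pkl','rb'))
cv2.imwrite('pics/w8a.png',cv2.resize(c['img'][90:290,230:410,::-1],None,fx=3,fy=3,interpolation=2))
cv2.imwrite('pics/w8b.png',cv2.resize(c['img'][240:440,220:420,::-1],None,fx=3,fy=3,interpolation=2))
"
```

```text
(no output)
```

View pics/w8a.png

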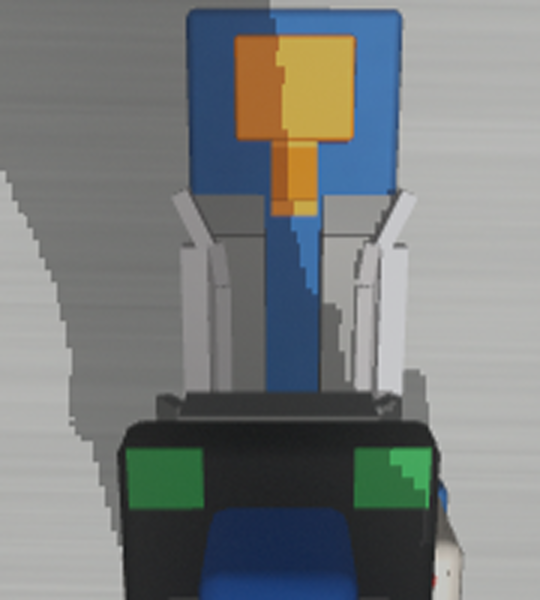

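View pics/w8b.png

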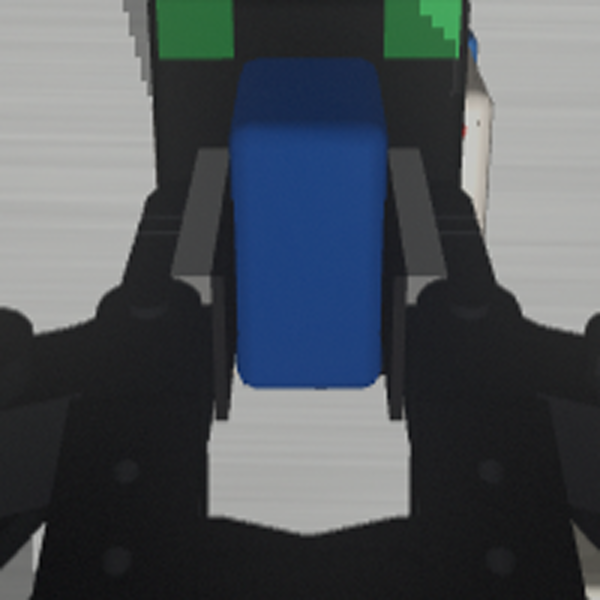

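```bash
python3 -c "
from fit import *
c=pickle.load(open('w8.pkl','rb'))
px=lambda a:np.array(a)/3+[230,90]-.33
for a in [(180,247),(184,392),(407,243),(402,392)]: print(onz(c,px(a),.048).round(4))
P=[(-85,-18,32),(-85,18,32),(-55,18,32),(-55,-18,32)]
print(fit(c,(230,90),[(235,36),(355,36),(355,141),(236,141)],P,[.54,.19,.02]))
for a in [(187,10),(402,10),(190,190),(397,192)]: print('base',onz(c,px(a),.025).round(4))
u=.2057-.0353
print('pack rear',onz(c,px((118,432)),u+.029),onz(c,px((441,432)),u+.029))
q=lambda a:np.array(a)/3+[220,240]-.33
print('rib', [onz(c,q(a),u+.057).round(4) for a in [(232,125),(386,125),(384,387),(239,387)]])
"
```

```text
[0.5139 0.1571 0.048 ]
[0.5584 0.1578 0.048 ]
[0.5113 0.2243 0.048 ]
[0.557  0.2255 0.048 ]
(array([0.53882879, 0.19207278, 0.02428485]), array([[-0.4, -0.2],
       [ 0.6, -0.4],
       [-0.1,  0.3],
       [-0.1,  0.5]]))
base [0.4472 0.1577 0.025 ]
base [0.4459 0.2216 0.025 ]
base [0.4991 0.1582 0.025 ]
base [0.4983 0.2232 0.025 ]
pack rear [0.52330665 0.1615422  0.1994    ] [0.52227545 0.21185395 0.1994    ]
rib [array([0.534 , 0.1766, 0.2274]), array([0.5336, 0.1971, 0.2274]), array([0.5757, 0.1987, 0.2274]), array([0.5761, 0.1775, 0.2274])]
```

```bash
python3 -c "
from h import *
print(step((.4624,.190,.12),3.1416+.022)); print(step((.4624,.190,.071),3.1416+.022))
"
```

```text
(array([0.3796, 0.0193, 0.3461]), array([-0.0021, -0.007 , -0.0054]), 'rows', np.float64(2.0563303009047265), np.float64(0.024298769930403093))
(array([0.3789, 0.0195, 0.5421]), array([-0.0021, -0.007 , -0.0054]), 'rows', np.float64(2.646890380307221), np.float64(0.024298769930403093))
```

Request:
drive_tool(motion=[0.18, 0.019, 0, 0, 0, 0, 255, 0.36, 0.019, 0.05, 0, 0, -0.005, 255, 0.38, 0.019, 0.2, 0, 0, -0.005, 255, 0.38, 0.019, 0.35, 0, 0, -0.005, 255, 0.38, 0.019, 0.46, 0, 0, -0.005, 255, 0.38, 0.019, 0.46, 0, 0, -0.005, 255, 0.38, 0.019, 0.46, 0, 0, -0.005, 255])

```text
time: 12.02
ee_pos: [0.4645, 0.1903, 0.094]
eef_rot: [3.141, 0.001, -3.12]
contact_force: [0.6, 0.9, -2.3]
opening: 0.0209
```

```bash
python3 -c "
from h import *
s=get_state();print(s['ee_pos'],s['eef_rot'],s['opening'],s['contact_force'],s['moment'])
print(step((.4644,.190,.071),3.1416+.022))
c=camera('side');cv2.imwrite('pics/s9.png',cv2.resize(c['img'][130:270,220:380,::-1],None,fx=4,fy=4,interpolation=2))
"
```

```text
[0.46453808 0.19031973 0.09402058] [ 3.14132121e+00  1.29162428e-03 -3.12047221e+00] 0.02086402941254178 [ 0.58023592  0.8820744  -2.33036969] [-0.04298554 -0.0917664  -0.00953476]
(array([ 0.0007, -0.0013,  0.0921]), array([ 0.0005,  0.0026, -0.0018]), 'rows', np.float64(0.36837135532517373), np.float64(0.008514305078848265))
```

View pics/s9.png

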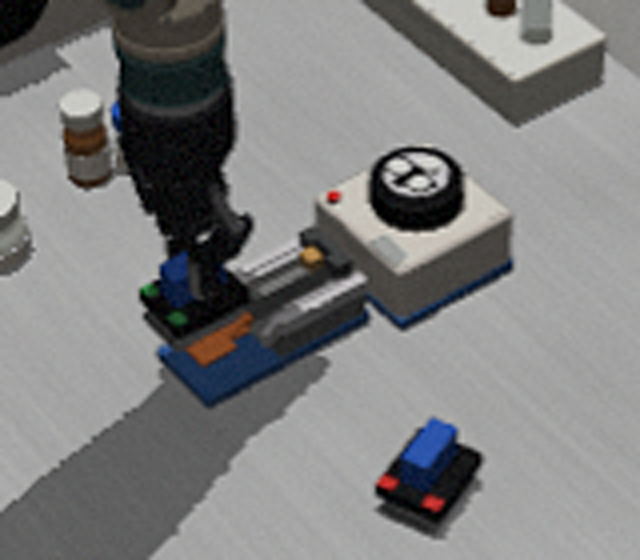

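Request:
drive_tool(motion=[0, 0, 0.05, 0, 0, 0, 255, 0, -0.001, 0.09, 0, 0, 0, 255, 0, -0.001, 0.092, 0, 0, 0, 255, -0.03, -0.001, 0.092, 0, 0, 0, 255, -0.06, -0.002, 0.092, 0, 0, 0, 255, -0.07, -0.002, 0.092, 0, 0, 0, 255])

```text
time: 12.82
ee_pos: [0.4831, 0.1909, 0.0707]
eef_rot: [3.141, 0.002, -3.12]
contact_force: [0.1, 0.3, -1.3]
opening: 0.0212
```

```bash
cat > st.py <<'E'
from h import *
s=get_state();print(s['ee_pos'].round(4),s['eef_rot'].round(4),round(float(s['opening']),4),s['contact_force'].round(1),s['moment'].round(2))
x=s['ee_pos'][0];print("target y here",.1911+.022*(x-.0028-.5126))
E
python3 st.py
```

```text
[0.4831 0.1909 0.0707] [ 3.1412e+00  2.1000e-03 -3.1196e+00] 0.0212 [ 0.1  0.3 -1.3] [ 0.01  0.05 -0.04]
target y here 0.1903904286890211
```

Request:
drive_tool(motion=[-0.025, -0.002, -0.001, 0, 0, 0, 255, -0.05, -0.002, -0.001, 0, 0, 0, 255, -0.07, -0.002, -0.001, 0, 0, 0, 255, -0.07, -0.002, -0.001, 0, 0, 0, 255])

```text
time: 13.32
ee_pos: [0.4998, 0.1906, 0.0705]
eef_rot: [3.141, 0.001, -3.12]
contact_force: [-0.1, 0.2, -1.3]
opening: 0.0212
```

```bash
python3 st.py
```

```text
[0.4998 0.1906 0.0705] [ 3.1415e+00  1.1000e-03 -3.1196e+00] 0.0212 [-0.1  0.2 -1.3] [ 0.04 -0.07 -0.01]
target y here 0.19075768459401513
```

Request:
drive_tool(motion=[-0.02, 0, 0, 0, 0, 0, 255, -0.04, 0, 0, 0, 0, 0, 255, -0.06, 0, 0, 0, 0, 0, 255, -0.08, 0, 0, 0, 0, 0, 255, -0.08, 0, 0, 0, 0, 0, 255])

```text
time: 13.95
ee_pos: [0.5201, 0.191, 0.0704]
eef_rot: [3.141, 0.002, -3.12]
contact_force: [0.6, -0.0, -0.5]
opening: 0.0208
```

```bash
python3 st.py
```

```text
[0.5201 0.191  0.0704] [ 3.1415e+00  1.7000e-03 -3.1196e+00] 0.0208 [ 0.6 -0.  -0.5] [-0.05 -0.17  0.08]
target y here 0.19120427522721037
```

Request:
drive_tool(motion=[-0.01, 0, 0, 0, 0, 0, 255, -0.02, 0, 0, 0, 0, 0, 255, -0.03, 0, 0, 0, 0, 0, 255, -0.04, 0, 0, 0, 0, 0, 255, -0.04, 0, 0, 0, 0, 0, 255])

```text
time: 14.58
ee_pos: [0.5278, 0.1912, 0.0704]
eef_rot: [3.142, -0.002, -3.119]
contact_force: [-3.7, -0.4, 6.2]
opening: 0.0207
```

```bash
python3 st.py
```

```text
[0.5278 0.1912 0.0704] [ 3.1415e+00 -2.5000e-03 -3.1193e+00] 0.0207 [-3.7 -0.4  6.2] [-0.06  0.97 -0.03]
target y here 0.19137375183807728
```

Request:
drive_tool(motion=[-0.006, 0, -0.001, 0, 0, 0, 255, -0.012, 0, -0.002, 0, 0, 0, 255, -0.016, 0, -0.002, 0, 0, 0, 255, -0.016, 0, -0.002, 0, 0, 0, 255])

```text
time: 15.08
ee_pos: [0.53, 0.1912, 0.0705]
eef_rot: [3.142, -0.006, -3.119]
contact_force: [-7.3, 0.2, 7.1]
opening: 0.021
```

```bash
python3 st.py; python3 -c "
from h import *
c=camera('side');cv2.imwrite('pics/s10.png',cv2.resize(c['img'][130:270,220:380,::-1],None,fx=4,fy=4,interpolation=2))"
```

```text
[0.53   0.1912 0.0705] [ 3.1415 -0.0057 -3.119 ] 0.021 [-7.3  0.2  7.1] [ 0.    1.59 -0.01]
target y here 0.1914222106051259
```

View pics/s10.png

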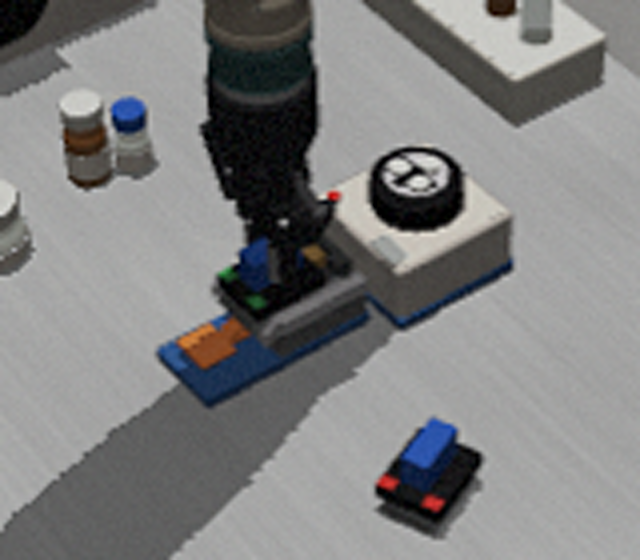

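Request:
drive_tool(motion=[-0.006, 0, -0.003, 0, 0, 0, 255, -0.012, 0, -0.005, 0, 0, 0, 255, -0.018, 0, -0.006, 0, 0, 0, 255, -0.018, 0, -0.006, 0, 0, 0, 255])

```text
time: 15.62
ee_pos: [0.5339, 0.1912, 0.0707]
eef_rot: [3.142, -0.007, -3.119]
contact_force: [-5.0, -0.3, 0.2]
opening: 0.0209
```

```bash
python3 st.py
```

```text
[0.5339 0.1912 0.0707] [ 3.1415 -0.0072 -3.119 ] 0.0209 [-5.  -0.3  0.2] [ 0.09  1.26 -0.  ]
target y here 0.1915072489757183
```

Request:
drive_tool(motion=[-0.005, 0, 0, 0, 0, 0, 255, -0.01, 0, 0, 0, 0, 0, 255, -0.015, 0, 0, 0, 0, 0, 255, -0.015, 0, 0, 0, 0, 0, 255])

```text
time: 16.12
ee_pos: [0.5374, 0.1913, 0.0706]
eef_rot: [3.142, -0.008, -3.119]
contact_force: [-6.2, -0.1, 1.0]
opening: 0.0208
```

```bash
python3 st.py
```

```text
[0.5374 0.1913 0.0706] [ 3.1416 -0.0076 -3.1189] 0.0208 [-6.2 -0.1  1. ] [ 0.13  1.37 -0.03]
target y here 0.19158507721560544
```

Request:
drive_tool(motion=[-0.004, 0, 0, 0, 0, 0, 255, -0.008, 0, 0, 0, 0, 0, 255, -0.008, 0, 0, 0, 0, 0, 255])

```text
time: 16.5
ee_pos: [0.5392, 0.1913, 0.0706]
eef_rot: [-3.142, -0.008, -3.119]
contact_force: [-6.6, 0.5, 1.1]
opening: 0.0211
```

```bash
python3 st.py
```

```text
[0.5392 0.1913 0.0706] [-3.1415 -0.008  -3.1189] 0.0211 [-6.6  0.5  1.1] [0.08 1.38 0.01]
target y here 0.1916234620988259
```

Request:
drive_tool(motion=[-0.004, 0, 0, 0, 0, 0, 255, -0.008, 0, 0, 0, 0, 0, 255, -0.008, 0, 0, 0, 0, 0, 255])

```text
time: 16.88
ee_pos: [0.54, 0.1913, 0.0707]
eef_rot: [-3.142, -0.01, -3.119]
contact_force: [-8.9, 1.4, 3.3]
opening: 0.0209
```

```bash
python3 st.py;python3 -c "
from h import *
c=camera('side');cv2.imwrite('pics/s11.png',cv2.resize(c['img'][160:260,240:360,::-1],None,fx=5,fy=5,interpolation=2))"
```

```text
[0.54   0.1913 0.0707] [-3.1416 -0.0104 -3.1189] 0.0209 [-8.9  1.4  3.3] [ 0.03  1.97 -0.02]
target y here 0.19164034844921268
```

View pics/s11.png

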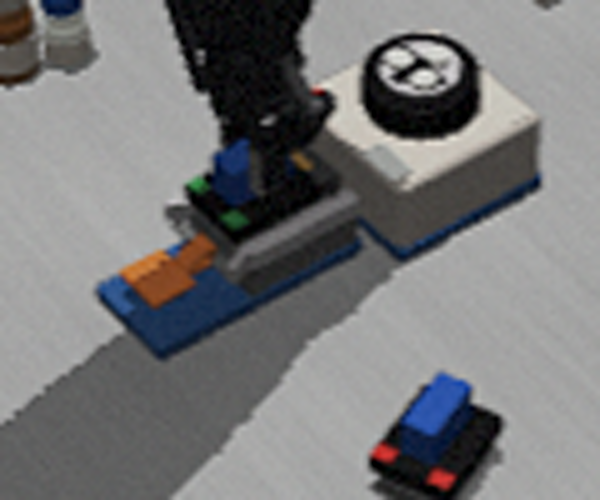

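Request:
drive_tool(motion=[-0.004, 0, 0, 0, 0, 0, 255, -0.006, 0, 0, 0, 0, 0, 255, -0.006, 0, 0, 0, 0, 0, 255])

```text
time: 17.3
ee_pos: [0.5401, 0.1914, 0.0707]
eef_rot: [3.142, -0.013, -3.119]
contact_force: [-11.5, 1.1, 7.3]
opening: 0.0212
```

```bash
python3 st.py
```

```text
[0.5401 0.1914 0.0707] [ 3.1416 -0.013  -3.1188] 0.0212 [-11.5   1.1   7.3] [ 0.04  2.61 -0.04]
target y here 0.19164253088339933
```

```bash
python3 -c "
from h import *
import pickle
c=camera('wrist');save(c,'w12');pickle.dump(c,open('w12.pkl','wb'))
cv2.imwrite('pics/w12z.png',cv2.resize(c['img'][180:360,230:430,::-1],None,fx=3,fy=3,interpolation=2))
O=.5436,.1918,.022
from numpy import cos,sin
for z in(.028,.032): print(z,proj(c,[(O[0]+cos(.022)*x-sin(.022)*y,O[1]+sin(.022)*x+cos(.022)*y,z) for x,y in[(-.0898,-.018),(-.0898,.018),(-.0598,.018),(-.0598,-.018)]]).round(1).tolist())
c=camera('scene');cv2.imwrite('pics/c12.png',cv2.resize(c['img'][240:340,340:460,::-1],None,fx=5,fy=5,interpolation=2))
"
```

```text
0.028 [[289.4, 119.4], [358.1, 119.5], [356.2, 177.2], [291.0, 177.1]]
0.032 [[288.7, 119.2], [358.9, 119.3], [356.9, 178.2], [290.4, 178.1]]
```

View pics/w12z.png

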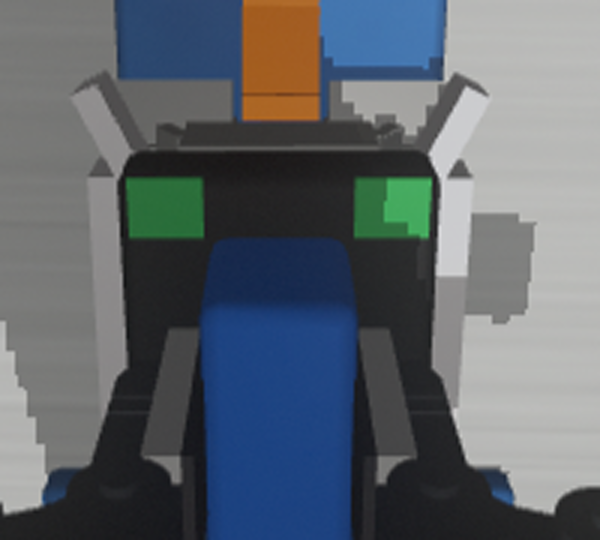

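View pics/c12.png

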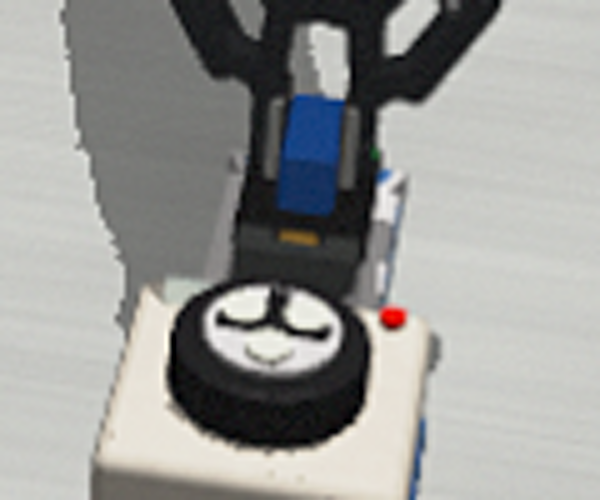

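```bash
python3 -c "
from h import *
import pickle
c=pickle.load(open('w12.pkl','rb'))
h=cv2.cvtColor(c['img'],cv2.COLOR_RGB2HSV)
m=(h[...,0]>8)&(h[...,0]<26)&(h[...,1]>150)
for v in (123,130,140,150,160,170,175,178,180,182,184):
  u=np.where(m[v,250:400])[0]+250
  print(v,(u.min(),u.max(),u.max()-u.min()+1) if len(u) else None)
cv2.imwrite('pics/w12y.png',cv2.resize(c['img'][90:250,230:430,::-1],None,fx=3.5,fy=3.5,interpolation=2))
"
```

```text
123 (np.int64(290), np.int64(357), np.int64(68))
130 (np.int64(290), np.int64(357), np.int64(68))
140 (np.int64(290), np.int64(357), np.int64(68))
150 (np.int64(290), np.int64(356), np.int64(67))
160 (np.int64(291), np.int64(356), np.int64(66))
170 (np.int64(291), np.int64(356), np.int64(66))
175 (np.int64(291), np.int64(355), np.int64(65))
178 (np.int64(311), np.int64(335), np.int64(25))
180 (np.int64(311), np.int64(335), np.int64(25))
182 (np.int64(311), np.int64(335), np.int64(25))
184 (np.int64(311), np.int64(335), np.int64(25))
```

View pics/w12y.png

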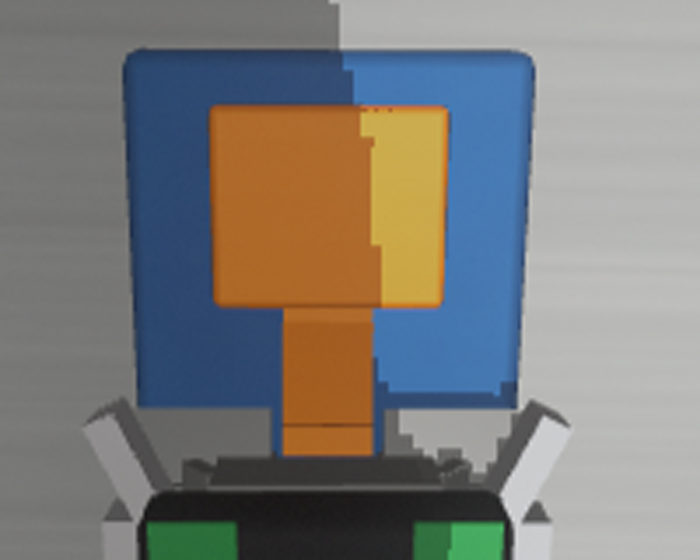

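```bash
python3 -c "
from h import *
import pickle
from numpy import cos,sin
O=.5436,.1918,.022
def W(x,y,z): return (O[0]+cos(.022)*x-sin(.022)*y,O[1]+sin(.022)*x+cos(.022)*y,z)
for n in('w1','w8','w12'):
  c=pickle.load(open(n+'.pkl','rb'))
  h=cv2.cvtColor(c['img'],cv2.COLOR_RGB2HSV)
  m=(h[...,0]>8)&(h[...,0]<26)&(h[...,1]>120); b=(h[...,0]>95)&(h[...,0]<125)&(h[...,1]>100)
  def width(m,v):
    u=np.where(m[v,260:390])[0]; return u.max()-u.min()+1
  r=[]
  for x in (-.083,-.08,-.075,-.07,-.067):
    o=[]
    for z in(.028,.032):
      p=proj(c,[W(x,-.018,z),W(x,.018,z)]);o.append(p[1,0]-p[0,0]);v=int(round(p[:,1].mean()))
    r.append([width(m,v),*o,width(m|b,v)])
  r=np.array(r,float).mean(0);print(n,r.round(2),(r[0]/r[1:3]).round(4),(r[0]/r[3]).round(4))
"
```

```text
w1 [36.6  36.69 37.12 64.8 ] [0.9975 0.9859] 0.5648
w8 [40.   39.83 40.34 70.  ] [1.0042 0.9916] 0.5714
w12 [ 67.    66.89  68.34 113.2 ] [1.0016 0.9804] 0.5919
```

Request:
drive_tool(motion=[0.008, 0, 0, 0, 0, 0, 255, 0.016, 0, 0, 0, 0, 0, 255, 0.02, 0, 0, 0, 0, 0, 255, 0.02, 0, 0, 0, 0, 0, 255])

```text
time: 17.9
ee_pos: [0.5392, 0.1913, 0.0707]
eef_rot: [-3.141, -0.005, -3.119]
contact_force: [-4.5, 1.3, -4.8]
opening: 0.0211
```

```bash
python3 st.py
```

```text
[0.5392 0.1913 0.0707] [-3.1414 -0.0051 -3.1192] 0.0211 [-4.5  1.3 -4.8] [0.16 1.18 0.03]
target y here 0.19162252628071097
```

Request:
drive_tool(motion=[0.006, 0, 0, 0, 0, 0, 255, 0.012, 0, 0, 0, 0, 0, 255, 0.012, 0, 0, 0, 0, 0, 255])

```text
time: 18.27
ee_pos: [0.5385, 0.1912, 0.0721]
eef_rot: [-3.141, -0.0, -3.12]
contact_force: [-3.3, -0.6, -5.4]
opening: 0.021
```

```bash
python3 st.py
```

```text
[0.5385 0.1912 0.0721] [-3.1411e+00 -3.0000e-04 -3.1196e+00] 0.021 [-3.3 -0.6 -5.4] [-0.01  0.78  0.  ]
target y here 0.1916080792679956
```

Request:
drive_tool(motion=[0, 0, 0.006, 0, 0, 0, 255, 0.006, 0, 0.006, 0, 0, 0, 255, 0.012, 0, 0.006, 0, 0, 0, 255, 0.012, 0, 0.006, 0, 0, 0, 255])

```text
time: 18.77
ee_pos: [0.5379, 0.1914, 0.0714]
eef_rot: [-3.141, 0.005, -3.12]
contact_force: [3.0, -1.5, -7.9]
opening: 0.0208
```

```bash
python3 st.py
```

```text
[0.5379 0.1914 0.0714] [-3.1414  0.0045 -3.1197] 0.0208 [ 3.  -1.5 -7.9] [-0.22 -0.64 -0.03]
target y here 0.19159519815582055
```

Request:
drive_tool(motion=[-0.008, 0, 0.004, 0, 0, 0, 255, -0.01, 0, 0.006, 0, 0, 0, 255, -0.01, 0, 0.006, 0, 0, 0, 255])

```text
time: 19.15
ee_pos: [0.5383, 0.1915, 0.0704]
eef_rot: [3.142, 0.0, -3.119]
contact_force: [-3.9, -0.8, 5.7]
opening: 0.021
```

```bash
python3 st.py
```

```text
[0.5383 0.1915 0.0704] [ 3.1416e+00  4.0000e-04 -3.1194e+00] 0.021 [-3.9 -0.8  5.7] [-0.39  0.73 -0.05]
target y here 0.19160477479500432
```

Request:
drive_tool(motion=[0, 0, -0.003, 0, 0, 0, 180, 0, 0, -0.003, 0, 0, 0, 120, 0, 0, -0.003, 0, 0, 0, 110, 0, 0, -0.003, 0, 0, 0, 110, 0, 0, -0.1, 0, 0, 0, 110, 0, 0, -0.3, 0, 0, 0, 110, 0, 0, -0.5, 0, 0, 0, 110, 0, 0, -0.5, 0, 0, 0, 110])

```text
time: 20.15
ee_pos: [0.542, 0.1923, 0.1996]
eef_rot: [3.139, 0.01, -3.119]
contact_force: [0.1, 0.3, -0.1]
opening: 0.0483
```

```bash
python3 st.py; python3 -c "
from h import *
import pickle
c=camera('wrist');save(c,'w13');pickle.dump(c,open('w13.pkl','wb'))
cv2.imwrite('pics/w13z.png',cv2.resize(c['img'][110:330,220:420,::-1],None,fx=2.7,fy=2.7,interpolation=2))
c=camera('side');cv2.imwrite('pics/s13.png',cv2.resize(c['img'][160:260,240:360,::-1],None,fx=5,fy=5,interpolation=2))
"
```

```text
[0.542  0.1923 0.1996] [ 3.1394  0.0103 -3.1194] 0.0483 [ 0.1  0.3 -0.1] [-0.02 -0.02  0.02]
target y here 0.19168474658526038
```

View pics/w13z.png

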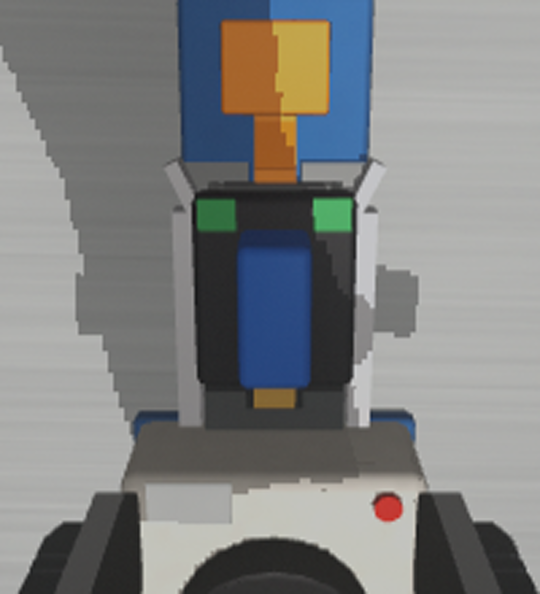

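View pics/s13.png

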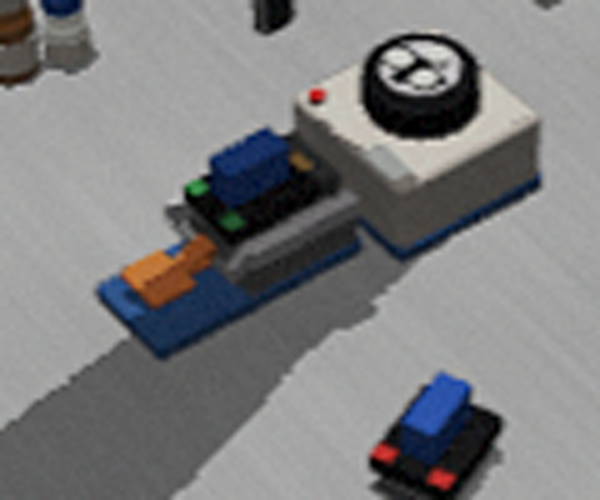

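```bash
python3 -c "
from fit import *
c=pickle.load(open('w13.pkl','rb'))
f=lambda L:[(a/2.7*3,b/2.7*3) for a,b in L]
print(fit(c,(220,110),f([(194,192),(354,192),(354,388),(198,388)]),[(-32,-26,64),(-32,26,64),(32,26,64),(32,-26,64)],[.536,.19,.02]))
print(fit(c,(220,110),f([(237,248),(312,248),(311,388),(238,388)]),[(-22,-11,92),(-22,11,92),(22,11,92),(22,-11,92)],[.536,.19,.02]))
h=cv2.cvtColor(c['img'],cv2.COLOR_RGB2HSV)
m=(h[...,0]>8)&(h[...,0]<26)&(h[...,1]>120)
O=.5436,.1918,.022
r=[]
for x in (-.083,-.08,-.075,-.07,-.067):
    o=[]
    for z in(.028,.032):
      p=proj(c,[(O[0]+x,O[1]+.022*x-.018,z),(O[0]+x,O[1]+.022*x+.018,z)]);o.append(p[1,0]-p[0,0]);v=int(round(p[:,1].mean()))
    u=np.where(m[v,260:390])[0];r.append([u.max()-u.min()+1,*o])
print(np.mean(r,0))
"
```

```text
(array([0.53627243, 0.19170969, 0.02500036]), array([[-1.3,  0.5],
       [ 2.1,  0.3],
       [ 0.2, -0.5],
       [-0.3, -0.3]]))
(array([0.53640678, 0.19139575, 0.02135793]), array([[-0.6, -0.8],
       [ 0.6, -0.8],
       [ 0.2,  1.1],
       [-0.2,  1.1]]))
[40.         40.17499888 40.6896639 ]
```

Request:
drive_tool(motion=[0, -0.2, -0.2, 0, 0, 0, 110, 0.1, -0.4, -0.3, 0, 0, 0, 110, 0.2, -0.6, -0.3, 0, 0, 0, 110, 0.2, -0.8, -0.3, 0, 0, 0, 110, 0.2, -0.8, -0.3, 0, 0, 0, 110])

```text
time: 20.88
ee_pos: [0.4914, -0.0121, 0.2674]
eef_rot: [3.141, -0.003, -3.125]
contact_force: [0.6, 0.5, 0.1]
opening: 0.0486
```

```bash
python3 st.py; python3 -c "
from h import *
c=camera('side');save(c,'side14');d=camera('scene');save(d,'scene14')
for n,cam,(x0,x1,y0,y1) in (('side',c,(262,282,206,222)),('scene',d,(393,416,263,276))):
  a=cv2.imread(f'pics/{n}0.png');b=cv2.imread(f'pics/{n}14.png')
  def hue(i):
    h=cv2.cvtColor(i,cv2.COLOR_BGR2HSV); return ((h[...,0]>5)&(h[...,0]<26)&(h[...,1]>140)).astype(float)
  r=[]
  for i in(a,b):
    m=hue(i)[y0-6:y1+6,x0-6:x1+6];ys,xs=np.nonzero(m);r.append((len(ys),xs.mean()+x0-6,ys.mean()+y0-6,ys.min()+y0-6))
  print(n,r)
  print('expected px for 4mm down',proj(cam,[(.469,.19,.032),(.469,.19,.028)]).round(2).tolist())
  cv2.imwrite(f'pics/cmp_{n}.png',np.hstack([cv2.resize(i[y0-15:y1+15,x0-15:x1+25],None,fx=6,fy=6,interpolation=0) for i in(a,b)]))
"
```

```text
[ 0.4914 -0.0121  0.2674] [ 3.1415 -0.0032 -3.1245] 0.0486 [0.6 0.5 0.1] [ 0.02 -0.07  0.02]
target y here 0.19057095323728573
side [(136, np.float64(273.3529411764706), np.float64(213.8014705882353), np.int64(207)), (134, np.float64(273.4850746268657), np.float64(213.88059701492537), np.int64(207))]
expected px for 4mm down [[270.84, 214.56], [270.93, 215.52]]
scene [(195, np.float64(403.8871794871795), np.float64(272.4102564102564), np.int64(266)), (1, np.float64(409.0), np.float64(268.0), np.int64(268))]
expected px for 4mm down [[403.54, 269.8], [403.39, 271.39]]
```

View pics/cmp_side.png

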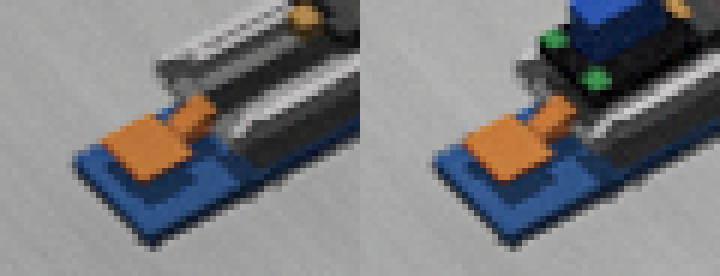

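View pics/scene14.png

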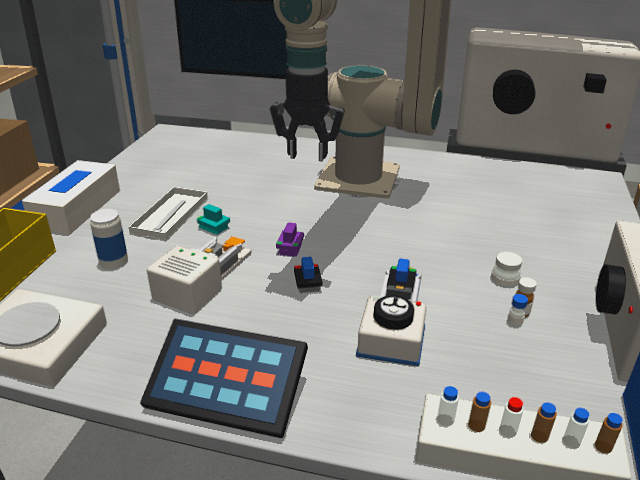

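The side view shows the pump's pad back at its starting height: the shift is 0.08 px, against about 1 px if it were still 4 mm down. The battery is seated and the bystanders stand where they were, so I am handing in.

```bash
python3 -c "
from bench import sign_off
print(sign_off())"
```

```text
the job is handed in; nothing more can be done
None
```

The charged battery is locked in the pump's dovetail, nose first, and I handed the job in about 21 s after the start, with the arm clear of everything.

I pressed the charger's catch right down (8 N) and the battery popped out. I drew it 91 mm along the rails, carried it over, and slid it into the pump until it met its stop. The push peaked at about 11.5 N.

**Checks that agreed:**
- **Locked:** a light backward tug with the gripper was resisted. Force turned to about +3 N with almost no movement, although the plunger was pushing the battery out.
- **Stays put:** after I let go, the battery stayed within about 1 mm of where it met the stop.
- **Catch up:** in the side camera the pump's pad is back at its starting height, 0.08 px off where 4 mm down would show as about 1 px.
- **Bystanders:** in the last scene picture, compared by eye, the spent battery, the look-alikes and the other things are where they were.

**Checks that did not settle it:** judging the catch height from the pad's width in the wrist camera was inconclusive, within about one pixel. The same comparison in the scene camera failed because the battery hides the pad.

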